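Clamp the icing barrel into the benchtop icing pump

ROBOT

A 6-joint arm with a two-finger parallel gripper is mounted at the origin on a cart in front of the work surface, level with it; the furniture and walls round the work are solid. World frame = base frame: x ahead of the robot, y to its left, z up, the work surface at z = 0. Lengths are in m, angles in rad, forces in N, time in s.
With the tool pointing down it reaches from about 0.35 to 0.775 m from the base axis. Payload 5.5 kg.
Tool frame: the origin (TCP) lies midway between the tips of the shut fingers; the grasp point (between the pads) lies 19 mm behind it; z points along the fingers, y is the line along which they close (so a half turn about z gives the same grasp; the last joint's range is limited). The gripper opens to 85 mm and grips with 20 to 120 N. Pads are 22 mm wide; open, the fingers measure 114 mm over their backs; the gripper's body (76 mm by 85 mm) begins 54 mm behind the grasp point. The pads swing forward as they close: fully open they stand 13 mm farther back than shut.
Start: joints at [-1.314, 0.313, 0.046, 1.304, 0, 1.431], TCP at [0.222, -0.53, 0.231] pointing down, gripper open.
Joint ranges: [-2.76, 2.76], [-0.86, 1.69], [-1.03, 1.26], [-2.2, 2.34], [-1.47, 1.5], [-3.14, 3.14]. Speed limits (rad/s): [2.57, 2.57, 3.14, 3.14, 3.14, 3.14].

INTERFACE

Orientations are given as a unit quaternion [w, x, y, z].
In Python, from workcell import env gives the robot as it stands.
- The arm moves only by the tool move_arm, never from a script. Its argument "targets" is a list of rows, each a list of 3 entries, a list of its own where there are three numbers: the shift along the tool's x, y, z in mm, then the turn, a rotation vector about the tool's x, y, z in units of 10 degrees (1.0 is 10 degrees), then the closure, from -1 (fully open) to 1 (shut). In form: [[[dx, dy, dz], [ax, ay, az], gripper], ...]. A call has 1 to 5 rows; each row is the pose to reach, as a shift and turn from the pose commanded when the call began, along the tool's axes at that moment; what a row does not reach only later rows make up. A row lasts 1/8 s, in which the tool goes at most 62.5 mm and 10.7 degrees, less where a joint would pass 70% of its speed; a pose out of reach is approached as far as the arm can. A call with a gripper value outside its range is refused whole. The fingers move at their own pace and stop on an object; "squeeze" is the grip in N (left out, the last holds). Time passes only in rows, so rows that repeat a pose let the fingers close. It gives the time, the measured TCP pose, the force, the opening and the grip force at its end, in the units of the state.
- env.get_state(): the state, without advancing time (a new reading comes with each control period).
- env.read_camera(name): name is "scene" or "top" or "wrist"; returns a dict with "pixels" (384x512x3 uint8, red, green, blue), "fovy" (degrees; the focal length in pixels is half the picture's height over the tangent of half this angle, whatever the lens; pixels are square), "cx", "cy" (the principal point, pixels), "extrinsics" (4x4, takes a point from world to camera coordinates); the wrist camera has in their place "mount" (4x4, takes a point from camera to tool coordinates, whose origin is the TCP and whose axes are the flange's). Camera axes: x right, y up, looking along -z (the intrinsics and any distortion apply to the point x, -y, -z); pixel columns grow to the right and rows downward; lengths in m; the calibration is good to about 2 mm. A picture is of the moment at which its call begins: read the wrist's pose just before it. There is no depth.
- env.hand_in(): hands the job in; it is judged then, once.
Trained networks look in a picture, given as the dict that the camera call returned (one of the last four; its "shot" number tells which), for a name from the list of things; names that differ only in an ending like _2 or _b are one class to them, and where a whole thing is asked for, a point or a joint stands for the part that bears it (a point fixed in the world has none). Each returns a list of dicts, best first, with "confidence" (0 to 1); they miss things now and then, are a little off and sometimes report something else, mostly with a low value. They report only what shows in the picture. A call takes as long as a camera call.
- env.spot_in(thing, picture): "centre" ([x, y, z] in m, in world coordinates, good to about 4 mm: the middle of the surface that is visible of it).
- env.regions_of(thing, picture): "mask" (384x512 bool, what is visible of it).
- env.landmark_of(thing, picture): "centre" ([x, y, z] in m, in world coordinates, good to about 4 mm: a listed point, or the origin of a listed thing).
The state is a dict: "clock": time; "joint_pos": joint angles; "qvel": joint speeds; "tau": joint torques, N m; "tcp_pos": TCP position; "orientation": TCP orientation; "wrist_force": force on the tool from outside, world axes, zero at the start; "ft_torque": the same for the moment, N m; "finger_gap": finger opening in m; "grip_force": force on a finger pad.
Only numpy, scipy, OpenCV 4.12 (cv2) and the standard library are available. Lean on these libraries where they do the work, as an engineer would, in place of code of your own. Each camera call takes 0.05 s, during which the arm holds its last target. There are 200 camera calls.

TASK

Load the icing pump: lift its sprung clamp bar by the red knob and swing it aside, then lay the steel barrel in the saddles with its square blue flange dropped fully down into the groove of the pump's blue flange block, feeling for the groove rather than forcing it. Then swing the bar back over the barrel and lower it gently until it clamps the barrel - never let it snap down - and leave the things standing round about where they are.

Things in the scene. Friction and masses are not known exactly. Their poses are not given: they have to be found in the camera images.
- pump: White benchtop icing pump fixed to the worktop, housing 130 (x) x 280 (y) mm, 36 mm high. Origin on the worktop under the middle of the barrel bed; z up; y runs along the bed from the drive end (upright pusher plate at y -140 to -124, top z 101 mm) to the open end; +x is the clamp post's side (post 14 mm thick at x 58, y 60, top z 124 mm).
- bed (a point): On the pump, 72 mm above its origin, axes as the pump's: where the axis of a seated barrel runs, along y. Two vee saddles, 12 mm wide, at y = -40 and +60 mm from here carry the tube; their tops are 4 mm below this height, 22 mm either side. Between them the housing top is 36 mm below here: room for fingers round the tube at y = 0.
- block_mid (a point): On the pump, 85 mm from the bed's middle towards the drive end, 52.5 mm above the worktop: middle of the range of the blue flange block (44 x 53 mm). Across it runs a 9 mm wide groove, 16.5 mm deep, between two flat tops 22 mm long at this height. The block is set anywhere within 12 mm either way along y; that is not measured. It is stiff (60 N): find the groove, do not push the block.
- barrel: Loose steel icing barrel, 0.2 to 0.4 kg, axis along its y; origin on the axis, 27 mm above the worktop as it lies. Tube 36 mm thick from y -105 to +85 mm; round black cap 54 mm thick, y 83 to 105. Grip from above across the tube near the origin. In the pump its y points as the pump's y; origin 72 mm above the worktop when seated. It dents: press it with less than 15 N.
- flange (a point): Centre of the barrel's square blue flange plate (54 x 54 mm, 5 mm thick), on the axis at y = -85 mm, axes as the barrel's, 72 mm above the worktop when seated. In the groove its lower edge is 7.5 mm below the block's tops and it can slide only 2 mm either way along y; standing on a top of the block, that end of the barrel is 7.5 mm higher.
- knob (a point): Middle of the top of the upright red knob on the clamp bar: 18 mm thick, 40 mm high, 85 mm from the post's axis. The bar is steel, 14 mm wide, 10 mm thick, its top 40 mm below this point. Bar down and across the bed: knob at x -27, y 60 mm in the pump's frame, its top 136 mm above the worktop.
- bar_lift (a joint): Height of the clamp bar on its post, m: 0 down (empty), 0.028 fully up; spring and weight press it down with 7 N at 0 to 10.5 N at the top. On a seated barrel it lies at 0.003 to 0.004. A key in a slot at the post lets the bar turn only when raised 0.0185 or more; turned aside, the key rests on the guide and keeps it up at 0.017 to 0.0185.
- bar_turn (a joint): Angle of the clamp bar about its upright post, rad: 0 straight across the bed (over the saddle at y = 60 mm), growing as it swings clockwise seen from above, away from the drive end, over the cap end; at 1.57 it points along the pump's +y. Range -0.12 to 1.7. It stays where it is left. The key drops into its slot within about 0.1 of 0.
- spice_jar: Bystander: glass spice jar with green herbs and a steel cap, 47 mm in diameter, 70 mm high; origin at the centre of its underside.
- spice_red: Bystander: glass spice jar with a dark red cap, 58 mm in diameter, 84 mm high; origin at the centre of its underside.
- mug: Bystander: cream mug, 82 mm in diameter, 98 mm high, with handle; origin at the centre of its underside.
- tumbler: Bystander: drinking glass, 81 mm in diameter, 93 mm high; origin at the centre of its underside.

How it is judged:
By the outcome, as a careful person would: the job done as asked, in the order asked, and still so for the second after the job is handed in, with the robot touching nothing.
It also fails if it takes over 72 s, if anything falls off the work surface, if the arm or the gripper's body presses on something with over 40 N, if the wrist force passes 120 N, or if a joint passes its speed limit or range.

## Working session

There is one attempt and no reset: what is moved stays moved. The work goes in short steps, Python scripts to look and compute and a tool call to move; the robot and the scene stay as the last step left them, time stands still between calls to the robot, and variables do not carry over. Pictures are saved under pics/ and viewed, at most 13 in all, crops included, and the job is handed in when it is done.

Besides the shell and the picture viewer there is one more tool, called after ">>>" by a JSON object that holds its "method" and its "body", one argument or row to a line. move_arm: Moves the arm, as the interface text tells. Its arguments: {"type":"object","properties":{"targets":{"type":"array","items":{"type":"array"}},"squeeze":{"type":"number"}},"required":["targets"]}

```bash
mkdir -p pics; ls; cat > h.py <<'E'
import numpy as np, cv2
from workcell import env
from scipy.spatial.transform import Rotation as R
np.set_printoptions(precision=4,suppress=True)
def save(p,n): cv2.imwrite(f'pics/{n}.png',p['pixels'][:,:,::-1])
def st():
    s=env.get_state(); q=s['orientation']; return s,np.array(s['tcp_pos']),R.from_quat([q[1],q[2],q[3],q[0]])
E
python3 - <<'E'
from h import *
s,p,r=st(); print(s); print(r.as_matrix())
a=env.read_camera('scene'); b=env.read_camera('top')
cv2.imwrite('pics/both0.png',np.hstack([a['pixels'],b['pixels']])[:,:,::-1][:, :, :]) if 0 else None
save(a,'scene0'); save(b,'top0')
for nm,P in (('scene',a),('top',b)):
  print(nm)
  for t in ['pump','bed','block_mid','barrel','flange','knob','spice_jar','spice_red','mug','tumbler']:
    l=env.landmark_of(t,P); print(t,[(np.round(x['centre'],4),round(x['confidence'],2)) for x in l[:2]])
E
```

```text
pics
{'clock': 0.0, 'joint_pos': array([-1.3136,  0.314 ,  0.045 ,  1.3036, -0.    ,  1.4312]), 'qvel': array([ 0.0015,  0.0002,  0.0012,  0.0007, -0.001 , -0.0016]), 'tau': array([ -0.0007, -48.0624,  29.8535,   0.0194,  -0.0002,  -0.    ]), 'tcp_pos': array([ 0.2221, -0.5298,  0.2304]), 'orientation': array([-0.0009,  0.9804,  0.1971, -0.0001]), 'wrist_force': array([-0.7959,  0.5463,  0.6387]), 'ft_torque': array([-0.0163, -0.0289,  0.0374]), 'grip_force': 0.0, 'finger_gap': 0.08530260955794508}
[[ 0.9223  0.3865 -0.0005]
 [ 0.3865 -0.9223  0.0017]
 [ 0.0002 -0.0018 -1.    ]]
scene
pump [(array([ 0.4751, -0.1069,  0.0004]), 0.98), (array([0.6501, 0.1985, 0.0001]), 0.5)]
bed [(array([ 0.477 , -0.1039,  0.0722]), 0.93), (array([ 0.5799, -0.428 ,  0.0023]), 0.38)]
block_mid [(array([ 0.4754, -0.198 ,  0.0472]), 0.66)]
barrel [(array([0.483 , 0.2348, 0.026 ]), 0.66)]
flange [(array([0.5179, 0.1603, 0.0243]), 0.84)]
knob [(array([ 0.4475, -0.0459,  0.1403]), 0.52)]
spice_jar [(array([0.6469, 0.1978, 0.0036]), 0.47)]
spice_red [(array([0.6562, 0.2896, 0.004 ]), 0.72), (array([ 0.5796, -0.4289,  0.0029]), 0.29)]
mug [(array([ 0.5795, -0.4255,  0.0024]), 0.96)]
tumbler [(array([0.619 , 0.3745, 0.0001]), 0.6)]
top
pump [(array([ 0.4778, -0.1107,  0.0027]), 0.79)]
bed [(array([ 0.4738, -0.1089,  0.0713]), 0.63)]
block_mid [(array([ 0.4764, -0.1973,  0.0578]), 0.91)]
barrel [(array([0.4859, 0.24  , 0.0281]), 0.83)]
flange [(array([0.5187, 0.1577, 0.0288]), 0.8)]
knob [(array([ 0.4515, -0.0473,  0.136 ]), 0.68)]
spice_jar [(array([0.6451, 0.2005, 0.0019]), 0.43)]
spice_red [(array([ 0.6602,  0.2941, -0.0005]), 0.69)]
mug [(array([ 0.5832, -0.4219, -0.0031]), 0.96)]
tumbler [(array([0.6192, 0.3784, 0.0009]), 0.78)]
```

View pics/top0.png

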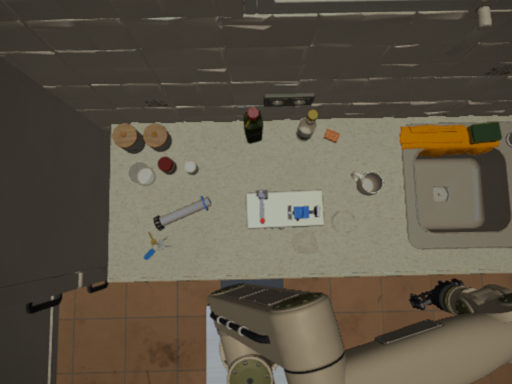

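View pics/scene0.png

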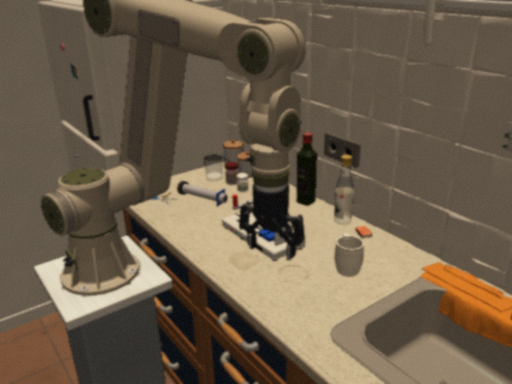

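The top view shows the pump (285,209) nearly aligned with the world axes. Its drive end is to the right, the knob is at (262,220) and the barrel is tilted about 23° at (182,212). The scene view agrees, and the network positions match in both. I'll go above the knob first.

```bash
cat >> h.py <<'E'
def go(target,yawdeg=None):
    "shift mm/turn for tool-down pose, yaw of tool x"
    s,p,r=st()
    sh=r.inv().apply(np.array(target)-p)*1000
    out=[np.round(sh,1)]
    if yawdeg is not None:
        y=np.radians(yawdeg); T=np.array([[np.cos(y),np.sin(y),0],[np.sin(y),-np.cos(y),0],[0,0,-1]])
        out.append(np.round((r.inv()*R.from_matrix(T)).as_rotvec()/np.radians(10),2))
    print('t',round(s['clock'],2),'tcp',p,'j',np.array(s['joint_pos']),'F',np.array(s['wrist_force']),'gap',s['finger_gap']); print('GO',*out)
E
python3 -c "
from h import *
go([0.449,-0.047,0.23],180)"
```

```text
t 1.1 tcp [ 0.2222 -0.5304  0.2313] j [-1.3136  0.3132  0.0461  1.3036  0.      1.4312] F [0.507  0.3082 0.6096] gap 0.08546531239634647
GO [ 396.  -358.2    1.3] [  0.     0.   -15.73]
```

>>> {"method": "move_arm", "body": {
  "targets": [
    [[396, -358, 0], [0, 0, -15.7], -1],
    [[396, -358, 0], [0, 0, -15.7], -1],
    [[396, -358, 0], [0, 0, -15.7], -1],
    [[396, -358, 0], [0, 0, -15.7], -1],
    [[396, -358, 0], [0, 0, -15.7], -1]
  ]
}}

```text
clock: 1.72
tcp_pos: [0.3556, -0.2458, 0.2316]
orientation: [0.001, 0.784, 0.621, 0.0]
wrist_force: [0.8, -0.6, -0.9]
finger_gap: 0.0854
grip_force: 0.0
```

```bash
python3 -c "
from h import *
go([0.449,-0.047,0.23],180)"
```

```text
t 1.73 tcp [ 0.3556 -0.2458  0.2316] j [-0.7911  0.0361 -0.2915  1.2421  0.0001  1.0107] F [ 0.81   -0.5683 -0.9048] gap 0.08539220969582378
GO [214.9  45.4   1.5] [  0.     0.01 -10.32]
```

>>> {"method": "move_arm", "body": {
  "targets": [
    [[210, 42, 0], [0, 0, -10.3], -1],
    [[210, 42, 0], [0, 0, -10.3], -1],
    [[210, 42, 0], [0, 0, -10.3], -1],
    [[210, 42, 0], [0, 0, -10.3], -1],
    [[210, 42, 0], [0, 0, -10.3], -1]
  ]
}}

```text
clock: 2.35
tcp_pos: [0.4457, -0.0511, 0.2314]
orientation: [0.0, 0.417, 0.909, 0.0]
wrist_force: [-0.6, -0.1, 0.5]
finger_gap: 0.0855
grip_force: 0.0
```

>>> {"method": "move_arm", "body": {
  "targets": [
    [[0, 0, 0], [0, 0, -4.8], -1],
    [[0, 0, 0], [0, 0, -4.8], -1],
    [[0, 0, 0], [0, 0, -4.8], -1],
    [[0, 0, 0], [0, 0, -4.8], -1],
    [[0, 0, 0], [0, 0, -4.8], -1]
  ]
}}

```text
clock: 2.98
tcp_pos: [0.4451, -0.0532, 0.2314]
orientation: [0.0, 0.014, 1.0, -0.0]
wrist_force: [-0.4, -0.2, 0.7]
finger_gap: 0.0857
grip_force: 0.0
```

```bash
python3 -c "
from h import *
go([0.449,-0.047,0.23],180)
s,p,r=st(); w=env.read_camera('wrist'); save(w,'w1')
for t in ['pump','bed','block_mid','knob']:
    print(t,[(np.array(x['centre']),round(x['confidence'],2)) for x in env.landmark_of(t,w)[:2]])
t=env.read_camera('top')
for n in ['pump','bed','block_mid','knob']:
    print(n,[(np.array(x['centre']),round(x['confidence'],2)) for x in env.landmark_of(n,t)[:2]])
print(w['mount'],w['fovy'],w['cx'],w['cy'])
"
```

```text
t 2.98 tcp [ 0.4451 -0.0532  0.2314] j [-0.2983  0.0679 -0.258   1.2446 -0.0001 -0.27  ] F [-0.4132 -0.1857  0.7155] gap 0.08565914249664411
GO [-3.7  6.3  1.4] [-0.    0.   -0.16]
pump [(array([ 0.4721, -0.1116,  0.0005]), 0.85)]
bed [(array([ 0.4792, -0.1049,  0.0718]), 0.71)]
block_mid [(array([ 0.4769, -0.196 ,  0.052 ]), 0.74)]
knob [(array([ 0.4455, -0.0472,  0.1362]), 0.95)]
pump [(array([0.6194, 0.3761, 0.0019]), 0.68)]
bed []
block_mid [(array([ 0.4731, -0.196 ,  0.0558]), 0.59)]
knob []
[[-0.0002  0.9446  0.3283  0.0859]
 [ 1.      0.      0.0007 -0.0005]
 [ 0.0006  0.3283 -0.9446 -0.1425]
 [ 0.      0.      0.      1.    ]] 58.59564030544702 258.5654563985842 189.90428694362842
```

View pics/w1.png

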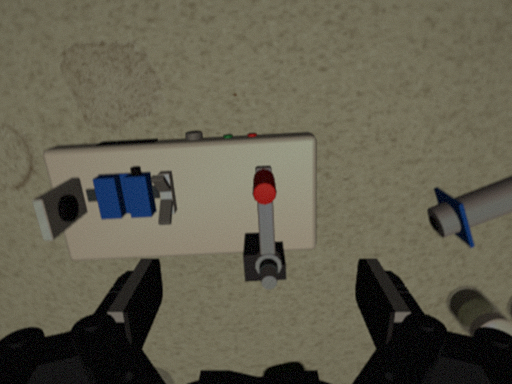

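Wrist view: the knob's top is at about (264,191), the post's top about (268,266). The block's groove shows at about col 124, row 195, and the housing top's corners are at (48,150), (315,135), (315,247) and (70,259). I'll project these.

```bash
cat >> h.py <<'E'
def ray(uv,z,w,p,r):
    f=192/np.tan(np.radians(w['fovy'])/2); M=np.array(w['mount'])
    d=np.array([(uv[0]-w['cx'])/f,-(uv[1]-w['cy'])/f,-1.])
    c=r.apply(M[:3,3])+p; d=r.apply(M[:3,:3]@d)
    return c+d*(z-c[2])/d[2]
E
python3 -c "
from h import *
s,p,r=st(); w=env.read_camera('wrist')
cv2.imwrite('pics/w1crop.png',cv2.resize(w['pixels'][120:300,30:330,::-1],None,fx=2.6,fy=2.6,interpolation=cv2.INTER_CUBIC))
for n,uv,z in [('knob',(264,191),.136),('post',(268,266),.124),('groove',(124,195),.0525),('blkR',(153,194),.0525),('blkL',(97,197),.0525),('c1',(48,150),.036),('c2',(315,135),.036),('c3',(315,247),.036),('c4',(70,259),.036)]:
    print(n,ray(uv,z,w,p,r))
"
```

```text
knob [ 0.4428 -0.0498  0.136 ]
post [ 0.5137 -0.0483  0.124 ]
groove [ 0.4718 -0.1894  0.0525]
blkR [ 0.4717 -0.1603  0.0525]
blkL [ 0.4731 -0.2168  0.0525]
c1 [ 0.4272 -0.2651  0.036 ]
c2 [0.4209 0.0027 0.036 ]
c3 [0.5456 0.0054 0.036 ]
c4 [ 0.5519 -0.2697  0.036 ]
```

View pics/w1crop.png

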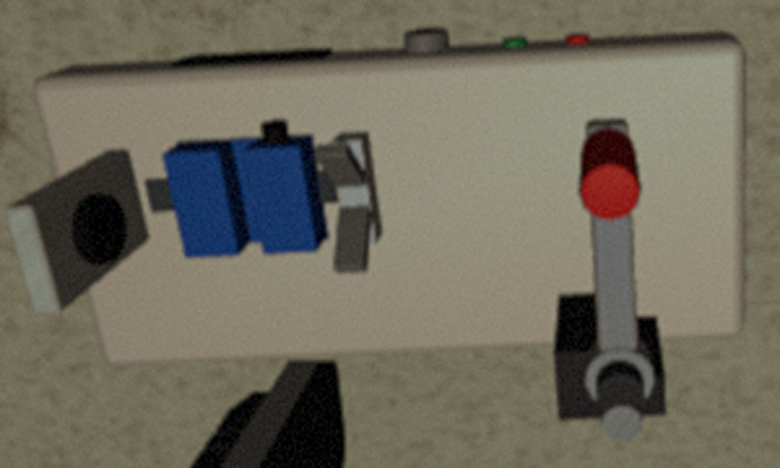

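>>> {"method": "move_arm", "body": {
  "targets": [
    [[0, 4, 40], [0, 0, -0.15], -1],
    [[0, 4, 80], [0, 0, -0.15], -1],
    [[0, 4, 110], [0, 0, -0.15], -0.5],
    [[0, 4, 124], [0, 0, -0.15], -0.4],
    [[0, 4, 124], [0, 0, -0.15], 0]
  ],
  "squeeze": 40
}}

```text
clock: 4.15
tcp_pos: [0.4448, -0.0491, 0.1069]
orientation: [-0.001, 0.003, 1.0, 0.0]
wrist_force: [0.2, -0.0, 0.6]
finger_gap: 0.0435
grip_force: 0.0
```

>>> {"method": "move_arm", "body": {
  "targets": [
    [[0, 0, 0], [0, 0, 0], 0.4],
    [[0, 0, 0], [0, 0, 0], 1],
    [[0, 0, 0], [0, 0, 0], 1],
    [[0, 0, 0], [0, 0, 0], 1],
    [[0, 0, 0], [0, 0, 0], 1]
  ]
}}

```text
clock: 4.78
tcp_pos: [0.4459, -0.0494, 0.1079]
orientation: [0.001, 0.003, 1.0, -0.0]
wrist_force: [1.3, -0.1, 4.0]
finger_gap: 0.0167
grip_force: 39.4
```

```bash
python3 -c "
from h import *
go([0.445,-0.049,0.105],180)"
```

```text
t 4.78 tcp [ 0.4459 -0.0494  0.1079] j [-0.2896  0.1502 -0.4825  0.9364 -0.0001 -0.2837] F [ 1.2749 -0.1192  3.9703] gap 0.016687714600931332
GO [0.9 0.4 2.9] [-0.    0.01 -0.03]
```

>>> {"method": "move_arm", "body": {
  "targets": [
    [[0, 0, -6], [0, 0, 0], 1],
    [[0, 0, -12], [0, 0, 0], 1],
    [[0, 0, -18], [0, 0, 0], 1],
    [[0, 0, -23], [0, 0, 0], 1],
    [[0, 0, -24], [0, 0, 0], 1]
  ]
}}

```text
clock: 5.4
tcp_pos: [0.4466, -0.0493, 0.1308]
orientation: [0.001, 0.003, 1.0, 0.0]
wrist_force: [8.0, 0.0, -9.8]
finger_gap: 0.017
grip_force: 39.1
```

```bash
python3 -c "
from h import *
go([0.445,-0.049,0.131],180)
s,p,r=st(); w=env.read_camera('wrist'); save(w,'w2')
print(env.landmark_of('knob',w)[:1])
print(env.landmark_of('bed',w)[:1],env.landmark_of('block_mid',w)[:1])
"
```

```text
t 5.4 tcp [ 0.4466 -0.0493  0.1308] j [-0.2895  0.1301 -0.4443  0.9944  0.0009 -0.2836] F [ 7.9607  0.0313 -9.8184] gap 0.016983550814882464
GO [ 1.6  0.3 -0.2] [ 0.    0.01 -0.03]
[{'centre': [0.4456, -0.0472, 0.1577], 'confidence': 0.76}]
[{'centre': [0.4778, -0.1079, 0.0735], 'confidence': 0.76}] [{'centre': [0.4772, -0.1939, 0.051], 'confidence': 0.76}]
```

View pics/w2.png

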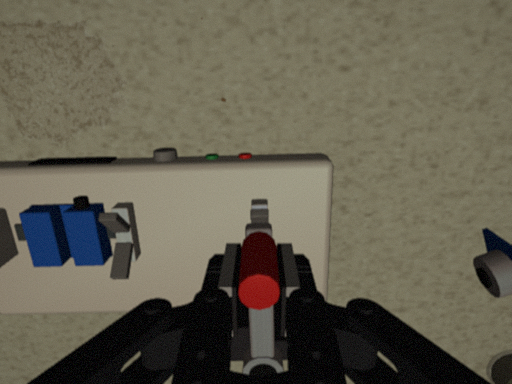

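The knob is firmly gripped and lifted about 23 mm: the bar is up, with its key clear. Now the swing, rotating the tool about the post.

>>> {"method": "move_arm", "body": {
  "targets": [
    [[-1.7, 6, 0], [0, 0, 0.4], 1],
    [[-2.8, 15, 0], [0, 0, 1.0], 1],
    [[-5.7, 26.7, 0], [0, 0, 1.8], 1],
    [[-10.3, 37.9, 0], [0, 0, 2.6], 1],
    [[-16.3, 48.4, 0], [0, 0, 3.4], 1]
  ]
}}

```text
clock: 6.22
tcp_pos: [0.4606, -0.001, 0.1295]
orientation: [-0.002, 0.298, 0.955, -0.001]
wrist_force: [3.7, -4.1, -9.4]
finger_gap: 0.0168
grip_force: 39.2
```

```bash
python3 -c "
from h import *
go([0.533-.0865*np.cos(np.radians(34)),-0.0493+.0865*np.sin(np.radians(34)),0.131],146)
s,p,r=st(); print(s['wrist_force'],s['ft_torque'],r.inv().apply(s['wrist_force']))"
```

```text
t 6.22 tcp [ 0.4606 -0.001   0.1295] j [-0.1757  0.1566 -0.416   1.0016 -0.0015  0.4289] F [ 3.6955 -4.1005 -9.421 ] gap 0.016847138505560442
GO [-0.5  0.4 -1.5] [-0.02 -0.01 -0.06]
[ 3.6955 -4.1005 -9.421 ] [-0.6924 -0.4755 -0.0611] [-5.3938 -1.2472  9.4115]
```

>>> {"method": "move_arm", "body": {
  "targets": [
    [[-1.8, 15, -1], [0, 0, 1.0], 1],
    [[-5.7, 29.6, -1], [0, 0, 2.0], 1],
    [[-12, 43.2, -1], [0, 0, 3.0], 1],
    [[-20.7, 55.6, -1], [0, 0, 4.0], 1],
    [[-31.4, 66.3, -1], [0, 0, 5.0], 1]
  ]
}}

```text
clock: 6.85
tcp_pos: [0.5219, 0.0365, 0.1293]
orientation: [-0.003, 0.673, 0.739, -0.003]
wrist_force: [-2.6, -2.5, -9.4]
finger_gap: 0.0166
grip_force: 39.3
```

>>> {"method": "move_arm", "body": {
  "targets": [
    [[-0.2, 5, 0], [0, 0, 0.35], 1],
    [[-0.6, 10, 0], [0, 0, 0.7], 1],
    [[-0.6, 10, 0], [0, 0, 0.7], 1]
  ]
}}

```text
clock: 7.22
tcp_pos: [0.5322, 0.0369, 0.1296]
orientation: [-0.003, 0.715, 0.699, -0.002]
wrist_force: [-3.1, 0.3, -9.6]
finger_gap: 0.0168
grip_force: 39.3
```

```bash
python3 -c "
from h import *
go([0.533,-0.0493+.0865,0.131],90)
s,p,r=st(); print(s['ft_torque'],r.inv().apply(s['wrist_force']))"
```

```text
t 7.22 tcp [0.5322 0.0369 0.1296] j [-0.0815  0.2924 -0.2387  1.0473  0.0003  1.5123] F [-3.0764  0.3412 -9.5687] gap 0.016771726618437136
GO [ 0.3  0.8 -1.4] [-0.04 -0.   -0.13]
[ 0.2405  0.4474 -0.221 ] [ 0.2635 -3.0117  9.5917]
```

>>> {"method": "move_arm", "body": {
  "targets": [
    [[0, 0, 1], [0, 0, 0], 1],
    [[0, 0, 2], [0, 0, 0], 1],
    [[0, 0, 3], [0, 0, 0], 1],
    [[0, 0, 4], [0, 0, 0], 1],
    [[0, 0, 5], [0, 0, 0], 1]
  ]
}}

```text
clock: 7.85
tcp_pos: [0.5338, 0.0373, 0.1275]
orientation: [-0.001, 0.715, 0.699, -0.0]
wrist_force: [-6.2, 3.5, -1.6]
finger_gap: 0.0167
grip_force: 40.0
```

>>> {"method": "move_arm", "body": {
  "targets": [
    [[0, 0, 4.5], [0, 0, 0], 0.5],
    [[0, 0, 4.5], [0, 0, 0], 0],
    [[0, 0, 4], [0, 0, 0], -0.5],
    [[0, 0, -20], [0, 0, 0], -1],
    [[0, 0, -75], [0, 0, 0], -1]
  ]
}}

```text
clock: 8.48
tcp_pos: [0.5339, 0.0365, 0.2013]
orientation: [-0.001, 0.715, 0.699, -0.001]
wrist_force: [0.9, 0.3, 1.0]
finger_gap: 0.0853
grip_force: 0.0
```

```bash
python3 -c "
from h import *
go([0.533,-0.0493+.0865,0.2],90)
s,p,r=st(); w=env.read_camera('wrist'); save(w,'w3')
for t in ['knob','barrel','flange','bed']:
  for P in (w,):
    print(t,[(np.array(x['centre']),round(x['confidence'],2)) for x in env.landmark_of(t,P)[:2]])
"
```

```text
t 8.47 tcp [0.5339 0.0365 0.2013] j [-0.0817  0.2502 -0.113   1.2116 -0.0003  1.5125] F [0.8656 0.2901 0.996 ] gap 0.085258184870178
GO [ 0.7 -0.9  1.3] [-0.02  0.   -0.13]
knob [(array([0.5366, 0.0394, 0.1529]), 0.69)]
barrel []
flange [(array([0.5161, 0.1616, 0.0321]), 0.75)]
bed [(array([ 0.4773, -0.1071,  0.0735]), 0.97)]
```

```bash
python3 -c "
from h import *
go([0.484,0.238,0.2],113)"
```

```text
t 8.72 tcp [0.5356 0.0364 0.2026] j [-0.0816  0.2482 -0.1126  1.2085 -0.0002  1.5126] F [ 0.4905 -0.2377  0.1937] gap 0.08497209764087185
GO [200.3 -56.3   2.4] [ 0.01  0.   -2.43]
```

>>> {"method": "move_arm", "body": {
  "targets": [
    [[200, -56, 0], [0, 0, -2.4], -1],
    [[200, -56, 0], [0, 0, -2.4], -1],
    [[200, -56, 0], [0, 0, -2.4], -1],
    [[200, -56, 0], [0, 0, -2.4], -1],
    [[200, -56, 0], [0, 0, -2.4], -1]
  ]
}}

```text
clock: 9.35
tcp_pos: [0.4824, 0.239, 0.2007]
orientation: [-0.001, 0.553, 0.833, -0.001]
wrist_force: [0.3, 0.7, -0.3]
finger_gap: 0.0856
grip_force: 0.0
```

```bash
python3 -c "
from h import *
go([0.484,0.238,0.2],113)
s,p,r=st(); w=env.read_camera('wrist'); save(w,'w4')
for t in ['barrel','flange']:
    print(t,[(np.array(x['centre']),round(x['confidence'],2)) for x in env.landmark_of(t,w)[:2]])
for x in env.regions_of('barrel',w)[:1]:
    m=x['mask'].astype(np.uint8); print(m.sum())
    cv2.imwrite('pics/w4.png',w['pixels'][:,:,::-1])
t=env.read_camera('top')
for n in ['barrel','flange','knob']:
    print(n,[(np.array(x['centre']),round(x['confidence'],2)) for x in env.landmark_of(n,t)[:2]])
"
```

```text
t 9.35 tcp [0.4824 0.239  0.2007] j [ 0.311   0.2554 -0.1077  1.2102 -0.0002  1.4829] F [ 0.3265  0.719  -0.3445] gap 0.0856213566553667
GO [-1.6  1.1  0.7] [-0.01 -0.   -0.01]
barrel [(array([0.4881, 0.2389, 0.0263]), 0.74)]
flange [(array([0.5159, 0.1609, 0.0287]), 0.59)]
9429
barrel [(array([0.4858, 0.2379, 0.03  ]), 0.63), (array([ 0.6482,  0.2007, -0.0018]), 0.62)]
flange [(array([0.5163, 0.1587, 0.0292]), 0.58)]
knob [(array([0.5415, 0.0392, 0.1534]), 0.67)]
```

View pics/w4.png

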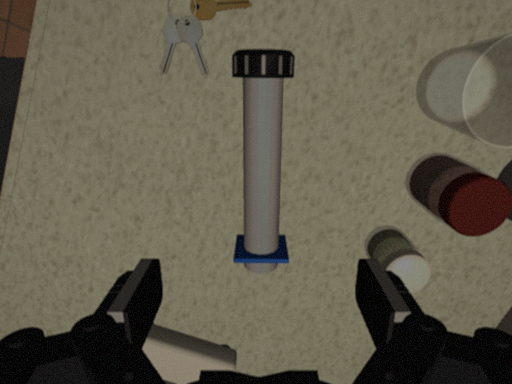

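Wrist view: the barrel axis runs straight down column ~262, with the cap near row 63 and the flange at rows 237–262, and it sits central between the fingers. I'll convert these to a position.

```bash
python3 -c "
from h import *
s,p,r=st(); w=env.read_camera('wrist')
a=ray((263,80),.045,w,p,r); b=ray((262,235),.045,w,p,r); f=ray((261.5,261),.054,w,p,r); c=ray((263,77),.045,w,p,r)
print(a,b,f,c); d=(a-b)/np.linalg.norm(a-b); print('axis yaw',np.degrees(np.arctan2(d[1],d[0])))
for q in (a,b,f): print('tool',r.inv().apply(q-p)*1000)
o=f+0.085*d-[0,0,.027]; print('origin from flange',o, r.inv().apply(o-p)*1000)
"
```

```text
[0.4566 0.3094 0.045 ] [0.5113 0.1767 0.045 ] [0.5198 0.1549 0.054 ] [0.4557 0.3115 0.045 ]
axis yaw 112.41800486983612
tool [ 77.4845   2.3689 157.1946]
tool [-66.0024   1.9759 157.2185]
tool [-89.458    1.4786 148.2224]
origin from flange [0.4874 0.2334 0.027 ] [ -4.4538   1.7133 175.2083]
```

>>> {"method": "move_arm", "body": {
  "targets": [
    [[0, 2, 50], [0, 0, 0.05], -1],
    [[0, 2, 105], [0, 0, 0.05], -1],
    [[0, 2, 155], [0, 0, 0.05], -1],
    [[0, 2, 180], [0, 0, 0.05], -0.6],
    [[0, 2, 191], [0, 0, 0.05], -0.3]
  ]
}}

```text
clock: 10.42
tcp_pos: [0.4847, 0.2379, 0.0097]
orientation: [-0.001, 0.558, 0.83, -0.001]
wrist_force: [-0.3, -0.7, 0.9]
finger_gap: 0.0558
grip_force: 0.0
```

>>> {"method": "move_arm", "body": {
  "targets": [
    [[0, 0, 0], [0, 0, 0], 0],
    [[0, 0, 0], [0, 0, 0], 0.3],
    [[0, 0, 0], [0, 0, 0], 1],
    [[0, 0, 0], [0, 0, 0], 1],
    [[0, 0, 0], [0, 0, 0], 1]
  ],
  "squeeze": 25
}}

```text
clock: 11.05
tcp_pos: [0.4864, 0.2388, 0.0122]
orientation: [0.001, 0.558, 0.83, 0.001]
wrist_force: [0.2, -0.9, 4.1]
finger_gap: 0.035
grip_force: 26.8
```

>>> {"method": "move_arm", "body": {
  "targets": [
    [[0, 0, -8], [0, 0, 0], 1],
    [[0, 0, -40], [0, 0, 0], 1],
    [[0, 0, -90], [0, 0, 0], 1],
    [[0, 0, -145], [0, 0, 0], 1],
    [[0, 0, -190], [0, 0, 0], 1]
  ]
}}

```text
clock: 11.68
tcp_pos: [0.4854, 0.2386, 0.2035]
orientation: [0.0, 0.558, 0.83, 0.0]
wrist_force: [0.7, 0.2, -3.2]
finger_gap: 0.0351
grip_force: 26.3
```

```bash
python3 -c "
from h import *
go([0.477,-0.102,0.2],91.3)
s,p,r=st(); w=env.read_camera('wrist'); save(w,'w5'); print(env.landmark_of('flange',w)[:1],env.landmark_of('barrel',w)[:1],s['ft_torque'])
"
```

```text
t 11.68 tcp [0.4854 0.2386 0.2035] j [ 0.3084  0.2562 -0.0996  1.2143 -0.      1.4922] F [ 0.6603  0.2265 -3.1811] gap 0.03506269928116513
GO [-312.2 -136.3    3.5] [ 0.   -0.    2.09]
[] [{'centre': [0.4863, 0.2366, 0.2174], 'confidence': 0.78}] [ 0.0292 -0.0277 -0.059 ]
```

View pics/w5.png

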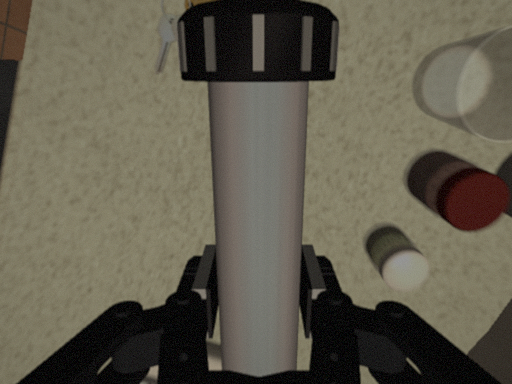

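```bash
python3 -c "
from h import *
s,p,r=st(); w=env.read_camera('wrist')
for row,h,y in ((80,41.8,83),(78,33,83)):
    q=ray((259,row),p[2]+h/1000,w,p,r); q=r.inv().apply(q-p)*1000; print(q, 'origin toolx',q[0]-y)
q=ray((259,81),p[2]+.0328,w,p,r); print(r.inv().apply(q-p)*1000)
"
```

```text
[ 82.3002  -1.1897 -41.8455] origin toolx -0.6997583072489846
[ 82.666   -1.1799 -33.0455] origin toolx -0.3339610400880133
[ 81.7912  -1.1796 -32.8451]
```

>>> {"method": "move_arm", "body": {
  "targets": [
    [[-312, -136, 0], [0, 0, 2.1], 1],
    [[-312, -136, 0], [0, 0, 2.1], 1],
    [[-312, -136, 0], [0, 0, 2.1], 1],
    [[-312, -136, 0], [0, 0, 2.1], 1],
    [[-312, -136, 0], [0, 0, 2.1], 1]
  ]
}}

```text
clock: 12.5
tcp_pos: [0.4763, -0.0752, 0.1991]
orientation: [-0.002, 0.7, 0.714, -0.001]
wrist_force: [1.4, 0.3, -2.2]
finger_gap: 0.0347
grip_force: 26.3
```

>>> {"method": "move_arm", "body": {
  "targets": [
    [[-30, -12, 0], [0, 0, 0], 1]
  ]
}}

```text
clock: 12.62
tcp_pos: [0.4653, -0.1066, 0.199]
orientation: [-0.002, 0.701, 0.713, -0.001]
wrist_force: [0.5, 0.0, -2.6]
finger_gap: 0.0352
grip_force: 26.3
```

```bash
python3 -c "
from h import *
go([0.477,-0.102,0.2],91.3)"
```

```text
t 12.62 tcp [ 0.4653 -0.1066  0.199 ] j [-0.3933  0.1413 -0.2553  1.1777 -0.0005  1.1602] F [ 0.5044  0.0448 -2.6296] gap 0.035211020463347946
GO [ 4.4 11.7 -1.1] [-0.02 -0.01 -0.03]
```

>>> {"method": "move_arm", "body": {
  "targets": [
    [[2, 6, 0], [0, 0, 0], 1],
    [[3, 11.5, 0], [0, 0, 0], 1],
    [[3, 11.5, 10], [0, 0, 0], 1],
    [[3, 11.5, 20], [0, 0, 0], 1],
    [[3, 11.5, 20], [0, 0, 0], 1]
  ]
}}

```text
clock: 13.25
tcp_pos: [0.4771, -0.0998, 0.1798]
orientation: [-0.001, 0.699, 0.715, -0.001]
wrist_force: [0.4, -0.4, -2.0]
finger_gap: 0.035
grip_force: 26.3
```

```bash
python3 -c "
from h import *
go([0.477,-0.104,0.1],91.3)
s,p,r=st(); w=env.read_camera('wrist'); sc=env.read_camera('scene'); tp=env.read_camera('top')
for t in ['bed','block_mid','flange','barrel','knob']:
  for n,P in (('w',w),('s',sc),('t',tp)):
    print(t,n,[(np.array(x['centre']),round(x['confidence'],2)) for x in env.landmark_of(t,P)[:1]])
a=cv2.resize(w['pixels'],None,fx=.9,fy=.9)
b=cv2.resize(sc['pixels'][190:270,210:320],(800-a.shape[1],249)); 
im=np.zeros((a.shape[0],800,3),np.uint8); im[:,:a.shape[1]]=a; im[:249,a.shape[1]:]=b
cv2.imwrite('pics/w6.png',im[:,:,::-1])
"
```

```text
t 13.25 tcp [ 0.4771 -0.0998  0.1798] j [-0.371   0.1701 -0.2688  1.1347 -0.0001  1.1782] F [ 0.4099 -0.4476 -2.0108] gap 0.03497093340027042
GO [-4.3 -0.  79.8] [-0.02 -0.01 -0.01]
bed w []
bed s [(array([ 0.4764, -0.1054,  0.0719]), 0.85)]
bed t []
block_mid w []
block_mid s [(array([ 0.4759, -0.1947,  0.0497]), 0.65)]
block_mid t [(array([ 0.4777, -0.1965,  0.0529]), 0.97)]
flange w []
flange s [(array([ 0.4821, -0.182 ,  0.1932]), 0.6)]
flange t []
barrel w [(array([ 0.4761, -0.1004,  0.1937]), 0.85)]
barrel s [(array([ 0.4743, -0.1016,  0.1945]), 0.92)]
barrel t []
knob w []
knob s [(array([0.5383, 0.0365, 0.1528]), 0.69)]
knob t [(array([0.5398, 0.0418, 0.1543]), 0.43)]
```

View pics/w6.png

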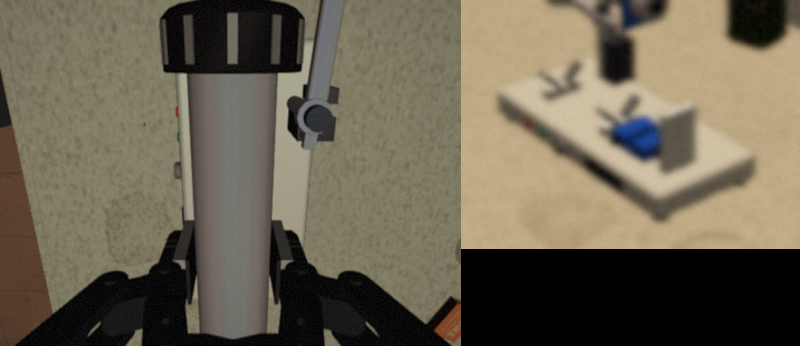

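The view shows the barrel held level over the pump, the bar swung clear on the right at (320,60) and the post beside the tube at (318,118). I'll descend to just above the block, then feel for the groove.

>>> {"method": "move_arm", "body": {
  "targets": [
    [[-4, 0, 35], [0, 0, 0], 1],
    [[-4, 0, 70], [0, 0, 0], 1],
    [[-4, 0, 92], [0, 0, 0], 1],
    [[-4, 0, 105], [0, 0, 0], 1],
    [[-4, 0, 108], [0, 0, 0], 1]
  ]
}}

```text
clock: 14.78
tcp_pos: [0.4779, -0.1047, 0.0728]
orientation: [-0.0, 0.7, 0.714, -0.0]
wrist_force: [-0.1, -0.4, -2.6]
finger_gap: 0.0352
grip_force: 26.3
```

>>> {"method": "move_arm", "body": {
  "targets": [
    [[0, 0, 0], [0, 0, 0], 1]
  ]
}}

```text
clock: 14.9
tcp_pos: [0.4787, -0.1051, 0.0739]
orientation: [0.0, 0.7, 0.714, 0.0]
wrist_force: [0.5, -0.5, -3.3]
finger_gap: 0.035
grip_force: 26.3
```

```bash
python3 -c "
from h import *
go([0.4775,-0.104,0.0572],91.3)
s,p,r=st(); print(s['ft_torque']); w=env.read_camera('scene'); save(w,'s2')
print(env.landmark_of('barrel',w)[:1],env.landmark_of('flange',w)[:1])
"
```

```text
t 14.9 tcp [ 0.4787 -0.1051  0.0739] j [-0.38    0.2596 -0.436   0.8741 -0.0001  1.1705] F [ 0.5447 -0.4765 -3.2765] gap 0.03500368724686005
GO [ 1.1 -1.2 16.7] [ 0.01  0.   -0.01]
[ 0.0144  0.0841 -0.0032]
[{'centre': [0.4769, -0.109, 0.0896], 'confidence': 0.92}] [{'centre': [0.4825, -0.1903, 0.0847], 'confidence': 0.85}]
```

>>> {"method": "move_arm", "body": {
  "targets": [
    [[1, -1, 2], [0, 0, 0], 1],
    [[1, -1, 4], [0, 0, 0], 1],
    [[1, -1, 6], [0, 0, 0], 1],
    [[1, -1, 8], [0, 0, 0], 1],
    [[1, -1, 9], [0, 0, 0], 1]
  ]
}}

```text
clock: 15.68
tcp_pos: [0.4771, -0.1038, 0.0641]
orientation: [-0.0, 0.7, 0.714, -0.0]
wrist_force: [-0.1, 0.7, -1.7]
finger_gap: 0.035
grip_force: 26.3
```

```bash
python3 -c "
from h import *
go([0.4775,-0.104,0.0572],91.3)
s,p,r=st(); print(s['ft_torque'])"
```

```text
t 15.68 tcp [ 0.4771 -0.1038  0.0641] j [-0.3789  0.2681 -0.4524  0.8505 -0.      1.1716] F [-0.1058  0.6671 -1.6963] gap 0.03500001985626411
GO [-0.2  0.4  6.9] [-0.   -0.   -0.01]
[ 0.0051 -0.0175 -0.0301]
```

>>> {"method": "move_arm", "body": {
  "targets": [
    [[0, 0, 1], [0, 0, 0], 1],
    [[0, 0, 2], [0, 0, 0], 1],
    [[0, 0, 2], [0, 0, 0], 1]
  ]
}}

```text
clock: 16.05
tcp_pos: [0.4772, -0.1039, 0.0622]
orientation: [0.0, 0.7, 0.714, -0.0]
wrist_force: [0.3, 1.0, -3.0]
finger_gap: 0.0351
grip_force: 26.3
```

```bash
python3 -c "
from h import *
go([0.4775,-0.104,0.0572],91.3)
s,p,r=st(); print(s['ft_torque'])"
```

```text
t 16.05 tcp [ 0.4772 -0.1039  0.0622] j [-0.3789  0.2701 -0.4549  0.8457 -0.0001  1.1716] F [ 0.3321  1.0143 -3.0104] gap 0.03508292052671132
GO [-0.1  0.3  5. ] [-0.    0.   -0.01]
[-0.0086 -0.0226 -0.0076]
```

>>> {"method": "move_arm", "body": {
  "targets": [
    [[0, 0, 1], [0, 0, 0], 1],
    [[0, 0, 2], [0, 0, 0], 1],
    [[0, 0, 2], [0, 0, 0], 1]
  ]
}}

```text
clock: 16.42
tcp_pos: [0.4771, -0.1039, 0.0602]
orientation: [-0.0, 0.7, 0.714, -0.0]
wrist_force: [-0.1, -0.0, -2.2]
finger_gap: 0.0352
grip_force: 26.3
```

>>> {"method": "move_arm", "body": {
  "targets": [
    [[0, 0, 1], [0, 0, 0], 1],
    [[0, 0, 1.5], [0, 0, 0], 1],
    [[0, 0, 1.5], [0, 0, 0], 1]
  ]
}}

```text
clock: 16.8
tcp_pos: [0.4772, -0.1039, 0.0597]
orientation: [0.0, 0.7, 0.714, 0.0]
wrist_force: [-3.1, 0.9, 5.8]
finger_gap: 0.0354
grip_force: 27.2
```

```bash
python3 -c "
from h import *
go([0.4775,-0.104,0.0572],91.3)
s,p,r=st(); print(s['ft_torque'])
sc=env.read_camera('scene'); print(env.landmark_of('barrel',sc)[:1],env.landmark_of('flange',sc)[:1])"
```

```text
t 16.8 tcp [ 0.4772 -0.1039  0.0597] j [-0.3788  0.2726 -0.4587  0.8388 -0.0002  1.1716] F [-3.0609  0.9225  5.8475] gap 0.03543750043506138
GO [-0.1  0.3  2.5] [ 0.    0.   -0.01]
[0.2029 0.5769 0.0091]
[{'centre': [0.4728, -0.1053, 0.0714], 'confidence': 0.58}] [{'centre': [0.4781, -0.1896, 0.0743], 'confidence': 0.67}]
```

Contact comes at the saddle flanks, with a lateral force toward −x and no moment from the flange end. So the flange is below the block's tops, and the barrel sits about 2 mm too far to +x. I'll shift and lower.

>>> {"method": "move_arm", "body": {
  "targets": [
    [[0, -1, -1], [0, 0, 0], 1],
    [[0, -2, -1], [0, 0, 0], 1],
    [[0, -2, 0], [0, 0, 0], 1],
    [[0, -2, 0.5], [0, 0, 0], 1],
    [[0, -2, 0.5], [0, 0, 0], 1]
  ]
}}

```text
clock: 17.58
tcp_pos: [0.4751, -0.1039, 0.0581]
orientation: [-0.0, 0.7, 0.714, -0.0]
wrist_force: [-1.2, -0.2, -2.7]
finger_gap: 0.035
grip_force: 26.3
```

```bash
python3 -c "
from h import *
go([0.4775,-0.104,0.0572],91.3)
s,p,r=st(); print(s['ft_torque'])"
```

```text
t 17.57 tcp [ 0.4751 -0.1039  0.0581] j [-0.3805  0.2717 -0.4649  0.8345 -0.0001  1.17  ] F [-1.2032 -0.1822 -2.7262] gap 0.03503284581783746
GO [-0.2  2.4  0.9] [-0.   -0.   -0.01]
[-0.0594 -0.0271  0.017 ]
```

Free again and lower. I'll keep lowering in small steps.

>>> {"method": "move_arm", "body": {
  "targets": [
    [[0, 0, 0.7], [0, 0, 0], 1],
    [[0, 0, 1.2], [0, 0, 0], 1],
    [[0, 0, 1.2], [0, 0, 0], 1]
  ]
}}

```text
clock: 17.95
tcp_pos: [0.4752, -0.1039, 0.0578]
orientation: [0.0, 0.7, 0.714, 0.0]
wrist_force: [-2.2, 0.7, 4.6]
finger_gap: 0.0351
grip_force: 27.1
```

```bash
python3 -c "
from h import *
go([0.4775,-0.104,0.0572],91.3)
s,p,r=st(); print(s['ft_torque'])"
```

```text
t 17.95 tcp [ 0.4752 -0.1039  0.0578] j [-0.3804  0.2716 -0.4659  0.8328 -0.0002  1.17  ] F [-2.2396  0.7277  4.601 ] gap 0.035096667792385065
GO [-0.1  2.3  0.6] [ 0.    0.   -0.01]
[ 0.193   0.4488 -0.0578]
```

>>> {"method": "move_arm", "body": {
  "targets": [
    [[0, -0.5, -1], [0, 0, 0], 1],
    [[0, -1, -1], [0, 0, 0], 1],
    [[0, -1, 0], [0, 0, 0], 1],
    [[0, -1, 0.5], [0, 0, 0], 1],
    [[0, -1, 0.5], [0, 0, 0], 1]
  ]
}}

```text
clock: 18.58
tcp_pos: [0.4745, -0.104, 0.0571]
orientation: [0.0, 0.7, 0.714, 0.0]
wrist_force: [-1.2, 0.7, 4.7]
finger_gap: 0.0347
grip_force: 27.0
```

```bash
python3 -c "
from h import *
go([0.4775,-0.104,0.0572],91.3)
s,p,r=st(); print(s['ft_torque'])
sc=env.read_camera('scene'); tp=env.read_camera('top'); print(env.landmark_of('barrel',sc)[:1],env.landmark_of('flange',sc)[:1],env.landmark_of('barrel',tp)[:1],env.landmark_of('flange',tp)[:1])
c=sc['pixels'][170:270,200:330]; print(c.shape)
cv2.imwrite('pics/s3.png',cv2.resize(c,None,fx=6,fy=6,interpolation=cv2.INTER_CUBIC)[:,:,::-1])
"
```

```text
t 18.57 tcp [ 0.4745 -0.104   0.0571] j [-0.3813  0.271  -0.4687  0.8303  0.0001  1.1694] F [-1.2053  0.7363  4.7008] gap 0.034704024242392315
GO [-0.1  3.  -0.1] [ 0.    0.   -0.01]
[ 0.2419  0.3179 -0.1577]
[{'centre': [0.4722, -0.1056, 0.0706], 'confidence': 0.61}] [{'centre': [0.4784, -0.1881, 0.0705], 'confidence': 0.76}] [{'centre': [0.6575, 0.2945, 0.0006], 'confidence': 0.26}] []
(100, 130, 3)
```

View pics/s3.png

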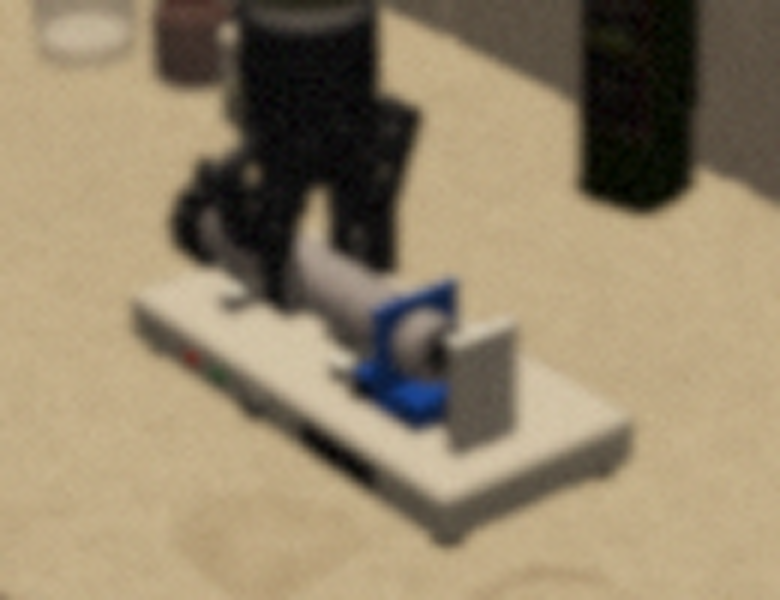

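The picture shows the flange plate standing in the block's groove at (410,330), between the two tops, with the tube in the saddles. Next I'll release and rise.

>>> {"method": "move_arm", "body": {
  "targets": [
    [[0, 0, -0.6], [0, 0, 0], 0.3],
    [[0, 0, -0.6], [0, 0, 0], 0],
    [[0, 0, -0.6], [0, 0, 0], -0.4],
    [[0, 0, -0.6], [0, 0, 0], -0.6],
    [[0, 0, -3], [0, 0, 0], -0.6]
  ]
}}

```text
clock: 19.5
tcp_pos: [0.474, -0.1039, 0.0595]
orientation: [-0.0, 0.7, 0.714, -0.0]
wrist_force: [-1.0, 0.4, -0.6]
finger_gap: 0.0683
grip_force: 0.0
```

>>> {"method": "move_arm", "body": {
  "targets": [
    [[0, 0, -20], [0, 0, 0], -0.6],
    [[0, 0, -60], [0, 0, 0], -0.8],
    [[0, 0, -110], [0, 0, 0], -1],
    [[0, 0, -155], [0, 0, 0], -1],
    [[0, 0, -155], [0, 0, 0], -1]
  ]
}}

```text
clock: 20.12
tcp_pos: [0.4765, -0.1048, 0.2186]
orientation: [0.004, 0.7, 0.714, 0.001]
wrist_force: [0.3, -0.1, -0.8]
finger_gap: 0.0853
grip_force: 0.0
```

```bash
python3 -c "
from h import *
go([0.534,0.0365,0.2],90)
s,p,r=st(); w=env.read_camera('wrist'); sc=env.read_camera('scene'); tp=env.read_camera('top')
for t in ['barrel','flange','knob']:
  for n,P in (('w',w),('s',sc),('t',tp)):
    print(t,n,[(np.array(x['centre']),round(x['confidence'],2)) for x in env.landmark_of(t,P)[:1]])
c=cv2.resize(sc['pixels'][190:270,215:320],None,fx=5.2,fy=4.8,interpolation=cv2.INTER_CUBIC)[:384]
c=cv2.resize(c,(400,300)); d=cv2.resize(w['pixels'],(400,300))
cv2.imwrite('pics/w7.png',np.hstack([c,d])[:,:,::-1])
"
```

```text
t 20.12 tcp [ 0.4765 -0.1048  0.2186] j [-0.3812  0.1429 -0.2044  1.2156 -0.0001  1.1692] F [ 0.2508 -0.0831 -0.7632] gap 0.08527891702697146
GO [140.2  60.2  18.6] [0.04 0.02 0.12]
barrel w [(array([ 0.475 , -0.1061,  0.0682]), 0.59)]
barrel s [(array([ 0.474 , -0.1063,  0.0707]), 0.93)]
barrel t []
flange w []
flange s [(array([ 0.4771, -0.1888,  0.0718]), 0.95)]
flange t []
knob w []
knob s [(array([0.5383, 0.0353, 0.1597]), 0.74)]
knob t [(array([0.5393, 0.0407, 0.1531]), 0.55)]
```

View pics/w7.png

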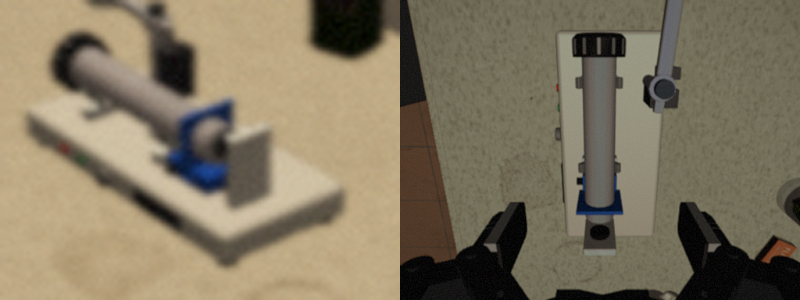

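The barrel lies seated, with the flange in the groove and the bar still aside at right. I'll return to the knob.

>>> {"method": "move_arm", "body": {
  "targets": [
    [[140, 60, 5], [0, 0, 0.2], -1],
    [[140, 60, 5], [0, 0, 0.2], -1],
    [[140, 60, 5], [0, 0, 0.2], -1],
    [[140, 60, 5], [0, 0, 0.2], -1],
    [[140, 60, 5], [0, 0, 0.2], -1]
  ]
}}

```text
clock: 21.35
tcp_pos: [0.531, 0.0369, 0.2094]
orientation: [-0.0, 0.712, 0.702, -0.0]
wrist_force: [0.6, -0.3, 0.3]
finger_gap: 0.0855
grip_force: 0.0
```

```bash
python3 -c "
from h import *
go([0.534,0.0373,0.126],89)"
```

```text
t 21.35 tcp [0.531  0.0369 0.2094] j [-0.0812  0.2385 -0.1083  1.2245 -0.0005  1.5041] F [ 0.5574 -0.2578  0.3327] gap 0.08553490201574697
GO [ 0.5  3.  83.4] [-0.    0.    0.02]
```

>>> {"method": "move_arm", "body": {
  "targets": [
    [[0.5, 3, 30], [0, 0, 0], -1],
    [[0.5, 3, 60], [0, 0, 0], -1],
    [[0.5, 3, 78], [0, 0, 0], -0.5],
    [[0.5, 3, 84], [0, 0, 0], -0.3],
    [[0.5, 3, 84], [0, 0, 0], 0]
  ],
  "squeeze": 40
}}

```text
clock: 21.98
tcp_pos: [0.5342, 0.0369, 0.1258]
orientation: [0.0, 0.713, 0.701, -0.0]
wrist_force: [-0.2, -0.2, 0.5]
finger_gap: 0.0426
grip_force: 0.0
```

>>> {"method": "move_arm", "body": {
  "targets": [
    [[0, 0, 0], [0, 0, 0], 0.4],
    [[0, 0, 0], [0, 0, 0], 1],
    [[0, 0, 0], [0, 0, 0], 1],
    [[0, 0, 0], [0, 0, 0], 1],
    [[0, 0, 0], [0, 0, 0], 1]
  ]
}}

```text
clock: 22.6
tcp_pos: [0.5347, 0.0378, 0.126]
orientation: [0.0, 0.712, 0.702, 0.0]
wrist_force: [0.5, 0.1, 3.0]
finger_gap: 0.0166
grip_force: 39.1
```

```bash
python3 -c "
from h import *
go([0.534,0.0373,0.131],89)"
```

```text
t 22.6 tcp [0.5347 0.0378 0.126 ] j [-0.0792  0.2931 -0.247   1.0296 -0.0001  1.5059] F [0.489  0.1392 2.9633] gap 0.016643121005153968
GO [-0.5 -0.7 -5. ] [0.01 0.   0.02]
```

>>> {"method": "move_arm", "body": {
  "targets": [
    [[0, 0, -3], [0, 0, 0], 1],
    [[0, 0, -6], [0, 0, 0], 1],
    [[0, 0, -6.5], [0, 0, 0], 1]
  ]
}}

```text
clock: 22.98
tcp_pos: [0.5339, 0.0368, 0.1308]
orientation: [-0.0, 0.712, 0.702, -0.001]
wrist_force: [3.3, -3.5, -9.3]
finger_gap: 0.0166
grip_force: 39.2
```

>>> {"method": "move_arm", "body": {
  "targets": [
    [[-0.2, -6, 0], [0, 0, -0.4], 1],
    [[-1.3, -15, 0], [0, 0, -1.0], 1],
    [[-4.2, -26.7, 0], [0, 0, -1.8], 1],
    [[-8.8, -37.9, 0], [0, 0, -2.6], 1],
    [[-14.8, -48.4, 0], [0, 0, -3.4], 1]
  ]
}}

```text
clock: 23.6
tcp_pos: [0.4857, 0.0235, 0.131]
orientation: [-0.0, 0.474, 0.881, 0.0]
wrist_force: [7.0, -2.7, -9.7]
finger_gap: 0.0165
grip_force: 39.3
```

```bash
python3 -c "
from h import *
a=np.radians(55)
go([0.534-.0865*np.cos(a),-0.0485+.0865*np.sin(a),0.131],180-55)
s,p,r=st(); print(r.inv().apply(s['wrist_force']))"
```

```text
t 23.6 tcp [0.4857 0.0235 0.131 ] j [-0.1171  0.1999 -0.3582  1.0129  0.0004  0.87  ] F [ 6.9908 -2.7354 -9.6958] gap 0.016541070411261224
GO [-0.2 -1.8 -0. ] [ 0.   -0.   -0.16]
[-6.1397  4.3249  9.6934]
```

>>> {"method": "move_arm", "body": {
  "targets": [
    [[-2, -15, 0], [0, 0, -1.0], 1],
    [[-6.2, -29.6, 0], [0, 0, -2.0], 1],
    [[-12.6, -43.2, 0], [0, 0, -3.0], 1],
    [[-21.2, -55.6, 0], [0, 0, -4.0], 1],
    [[-31.4, -65.7, 0], [0, 0, -4.9], 1]
  ]
}}

```text
clock: 24.22
tcp_pos: [0.4472, -0.0377, 0.1309]
orientation: [-0.001, 0.065, 0.998, 0.001]
wrist_force: [5.8, 2.6, -8.9]
finger_gap: 0.0166
grip_force: 39.3
```

```bash
python3 -c "
from h import *
go([0.4466,-0.0493,0.131],179.7)
s,p,r=st(); print(r.inv().apply(s['wrist_force']))"
```

```text
t 24.23 tcp [ 0.4472 -0.0377  0.1309] j [-0.2651  0.1321 -0.4418  0.999   0.0026 -0.1346] F [ 5.789   2.6333 -8.933 ] gap 0.016575804325601746
GO [ -0.9 -11.6  -0.2] [ 0.02 -0.01 -0.72]
[-5.412   3.3387  8.9335]
```

>>> {"method": "move_arm", "body": {
  "targets": [
    [[-0.8, -6, 0], [0, 0, -0.35], 1],
    [[-1.4, -12, 0], [0, 0, -0.7], 1],
    [[-1.4, -12, 0], [0, 0, -0.7], 1]
  ]
}}

```text
clock: 24.6
tcp_pos: [0.4468, -0.0491, 0.1306]
orientation: [-0.001, 0.007, 1.0, 0.002]
wrist_force: [4.1, 4.4, -9.7]
finger_gap: 0.0168
grip_force: 39.3
```

```bash
python3 -c "
from h import *
go([0.4466,-0.0493,0.131],179.7)
s,p,r=st(); print(r.inv().apply(s['wrist_force']))"
```

```text
t 24.6 tcp [ 0.4468 -0.0491  0.1306] j [-0.2909  0.1346 -0.4397  0.9999  0.0038 -0.2777] F [ 4.1126  4.3519 -9.6531] gap 0.01675489576507305
GO [ 0.2 -0.2 -0.4] [ 0.03 -0.01 -0.05]
[-4.0765  4.3618  9.664 ]
```

>>> {"method": "move_arm", "body": {
  "targets": [
    [[0, 0, 1.5], [0, 0, 0], 1],
    [[0, 0, 3], [0, 0, 0], 1],
    [[0, 0, 4.5], [0, 0, 0], 1],
    [[0, 0, 6], [0, 0, 0], 1],
    [[0, 0, 7.5], [0, 0, 0], 1]
  ]
}}

```text
clock: 25.22
tcp_pos: [0.4468, -0.0489, 0.1231]
orientation: [-0.001, 0.007, 1.0, 0.002]
wrist_force: [3.6, 3.7, -8.8]
finger_gap: 0.0166
grip_force: 39.4
```

>>> {"method": "move_arm", "body": {
  "targets": [
    [[0, 0, 1.5], [0, 0, 0], 1],
    [[0, 0, 3], [0, 0, 0], 1],
    [[0, 0, 4.5], [0, 0, 0], 1],
    [[0, 0, 6], [0, 0, 0], 1],
    [[0, 0, 6.5], [0, 0, 0], 1]
  ]
}}

```text
clock: 25.85
tcp_pos: [0.4467, -0.0489, 0.1167]
orientation: [-0.001, 0.007, 1.0, 0.002]
wrist_force: [3.3, 3.7, -7.9]
finger_gap: 0.0167
grip_force: 39.4
```

Below the key's rest height and still carrying the load, so the key is in its slot. I'll lower the rest slowly.

>>> {"method": "move_arm", "body": {
  "targets": [
    [[0, 0, 1], [0, 0, 0], 1],
    [[0, 0, 2], [0, 0, 0], 1],
    [[0, 0, 3], [0, 0, 0], 1],
    [[0, 0, 3.5], [0, 0, 0], 1],
    [[0, 0, 4], [0, 0, 0], 1]
  ]
}}

```text
clock: 26.48
tcp_pos: [0.4466, -0.0489, 0.1142]
orientation: [-0.001, 0.007, 1.0, 0.002]
wrist_force: [-2.5, 6.0, 7.5]
finger_gap: 0.0167
grip_force: 40.9
```

>>> {"method": "move_arm", "body": {
  "targets": [
    [[0, 0, 0.4], [0, 0, 0], 1],
    [[0, 0, 0.8], [0, 0, 0], 1],
    [[0, 0, 0.8], [0, 0, 0], 1]
  ]
}}

```text
clock: 26.85
tcp_pos: [0.4466, -0.0489, 0.1141]
orientation: [-0.001, 0.007, 1.0, 0.002]
wrist_force: [-3.2, 7.5, 10.0]
finger_gap: 0.0166
grip_force: 41.2
```

Resting on the barrel and pushing slightly. I'll ease the push off before opening.

>>> {"method": "move_arm", "body": {
  "targets": [
    [[0, 0, -0.6], [0, 0, 0], 1],
    [[0, 0, -1.2], [0, 0, 0], 1],
    [[0, 0, -1.2], [0, 0, 0], 1]
  ]
}}

```text
clock: 27.22
tcp_pos: [0.4466, -0.0489, 0.1144]
orientation: [-0.001, 0.007, 1.0, 0.002]
wrist_force: [-0.5, 6.1, 0.4]
finger_gap: 0.0166
grip_force: 40.4
```

```bash
python3 -c "
from h import *
go([0.4466,-0.0493,0.114],179.7)
sc=env.read_camera('scene'); w=env.read_camera('wrist');tp=env.read_camera('top')
for P in (sc,w,tp):
  for t in ('knob','barrel','flange'):
    print(t,[(np.array(x['centre']),round(x['confidence'],2)) for x in env.landmark_of(t,P)[:1]])
"
```

```text
t 27.23 tcp [ 0.4466 -0.0489  0.1144] j [-0.2902  0.1482 -0.4671  0.958   0.003  -0.277 ] F [-0.4774  6.1417  0.4095] gap 0.016631244579714214
GO [ 0.  -0.4  0.4] [ 0.02 -0.01 -0.05]
knob [(array([ 0.4504, -0.0505,  0.1417]), 0.56)]
barrel [(array([ 0.4732, -0.105 ,  0.0695]), 0.77)]
flange [(array([ 0.4769, -0.1881,  0.0696]), 0.85)]
knob [(array([ 0.447 , -0.05  ,  0.1384]), 0.98)]
barrel [(array([ 0.471 , -0.1854,  0.0743]), 0.67)]
flange [(array([ 0.4722, -0.1879,  0.0722]), 0.71)]
knob []
barrel []
flange [(array([ 0.476 , -0.1896,  0.0721]), 0.46)]
```

>>> {"method": "move_arm", "body": {
  "targets": [
    [[0, 0.7, -1.2], [0, 0, 0], 1],
    [[0, 0.7, -1.2], [0, 0, 0], 0.4],
    [[0, 0.7, -1.2], [0, 0, 0], 0],
    [[0, 0.7, -1.2], [0, 0, 0], -0.5],
    [[0, 0.7, -1.2], [0, 0, 0], -0.8]
  ]
}}

```text
clock: 28.45
tcp_pos: [0.4478, -0.0502, 0.1159]
orientation: [0.0, 0.008, 1.0, -0.0]
wrist_force: [-0.1, -0.1, 1.0]
finger_gap: 0.0761
grip_force: 0.0
```

>>> {"method": "move_arm", "body": {
  "targets": [
    [[0, 0, -15], [0, 0, 0], -1],
    [[0, 0, -50], [0, 0, 0], -1],
    [[0, 0, -100], [0, 0, 0], -1],
    [[0, 0, -130], [0, 0, 0], -1],
    [[0, 0, -130], [0, 0, 0], -1]
  ]
}}

```text
clock: 29.08
tcp_pos: [0.4493, -0.0505, 0.2482]
orientation: [0.003, 0.007, 1.0, -0.001]
wrist_force: [0.7, -0.4, -0.1]
finger_gap: 0.0853
grip_force: 0.0
```

```bash
python3 -c "
from h import *
go([0.4466,-0.0493,0.114],179.7)
sc=env.read_camera('scene'); w=env.read_camera('wrist')
for P in (sc,w):
  for t in ('knob','barrel','flange','bed'):
    print(t,[(np.array(x['centre']),round(x['confidence'],2)) for x in env.landmark_of(t,P)[:1]])
c=cv2.resize(sc['pixels'][190:270,215:320],(400,300),interpolation=cv2.INTER_CUBIC); d=cv2.resize(w['pixels'],(400,300))
cv2.imwrite('pics/w8.png',np.hstack([c,d])[:,:,::-1])
"
```

```text
t 29.07 tcp [ 0.4493 -0.0505  0.2482] j [-0.2898  0.0655 -0.2193  1.2806 -0.0002 -0.2751] F [ 0.7472 -0.3761 -0.1304] gap 0.08528088117824847
GO [  3.4   1.4 134.2] [-0.01  0.03 -0.05]
knob []
barrel [(array([ 0.4681, -0.1074,  0.0716]), 0.7)]
flange [(array([ 0.4733, -0.1898,  0.0714]), 0.59)]
bed [(array([ 0.4775, -0.1035,  0.0698]), 0.68)]
knob [(array([ 0.4436, -0.0494,  0.1345]), 0.78)]
barrel [(array([ 0.4745, -0.1072,  0.0713]), 0.68)]
flange [(array([ 0.4748, -0.1866,  0.0761]), 0.88)]
bed []
```

View pics/w8.png

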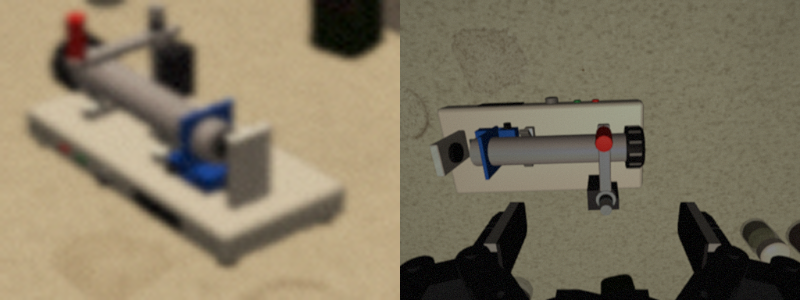

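The bar lies across the tube at (604,150), over the saddle. The flange is in the groove and the gripper is clear of everything. Handing in.

```bash
python3 -c "
from h import *
print(env.hand_in())"
```

```text
the job is handed in; nothing more can be done
None
```

The pump is loaded and handed in at about 29 s: the barrel is in the saddles with its flange in the groove, the bar was lowered slowly and clamps it, and the arm never went near the things round about; my last downward push on the bar reached about 10 N on top of its spring, so the barrel may briefly have felt just over its 15 N limit.

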